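# Load a row of can cells into a sprung pack jig and pin it with the key

## Robot

A 6-joint arm with a two-finger parallel gripper is mounted at the origin on a cart in front of the work surface, level with it; the furniture and walls round the work are solid. World frame = base frame: x ahead of the robot, y to its left, z up, the work surface at z = 0. Lengths are in m, angles in rad, forces in N, time in s.
With the tool pointing down it reaches from about 0.375 to 0.975 m from the base axis. Payload 3.8 kg.
Tool frame: the origin (TCP) lies midway between the tips of the shut fingers; the grasp point (between the pads) lies 19 mm behind it; z points along the fingers, y is the line along which they close (so a half turn about z gives the same grasp; the last joint's range is limited). The gripper opens to 88 mm and grips with 3 to 60 N. Pads are 18 mm wide; open, the fingers measure 123 mm over their backs; the gripper's body (75 mm by 187 mm) begins 45 mm behind the grasp point.
Start: joints at [-1.14, 0.264, 1.604, -0, 1.274, -0.037], TCP at [0.304, -0.602, 0.239] pointing down, gripper open.
Joint ranges: [-2.63, 2.63], [-0.94, 2.18], [0.31, 2.57], [-1.31, 4.45], [0, 2.66], [-2.55, 2.55]. Speed limits (rad/s): [2.57, 2.57, 3.14, 3.14, 3.14, 3.14].

## Interface

Orientations are given as a rotation vector (axis times angle).
In Python, from cell import manip, inverse_kinematics, cams, order gives the robot as it stands. Calls block until the motion is done:
- manip.move_pose(position, orientation): joint-space move of the TCP to a pose.
- manip.move_linear(position, rate=0.15, rot=None): straight line of the TCP; rot=None keeps the orientation; rate is the mean speed in m/s.
- manip.set_joints(angles): joint-space move.
- manip.set_gripper(opening, force=None): finger opening in m; force is the grip in N (None keeps the last); returns when the fingers have stopped.
- manip.dwell(seconds).
- inverse_kinematics(position, orientation): joint angles nearest the present ones, or None.
- manip.state(): the state.
- cams.capture(name): name is "side" or "top" or "wrist"; returns a dict with "image" (420x560x3 uint8, blue, green, red), "z_map" (420x560 float32, m along the optical axis (not along the pixel's ray), 0 where there is no reading), "intrinsics" (3x3 intrinsics, pixels), "position" and "orientation" of the camera in the world; the wrist camera has in their place "T_tool_cam" (4x4, takes a point from camera to tool coordinates, whose origin is the TCP and whose axes are the flange's). Camera axes: x right, y down, z forward; pixel columns grow to the right and rows downward; lengths in m; the calibration is good to about 2 mm. A picture is of the moment at which its call begins: read the wrist's pose just before it.
A pose or a line that the arm cannot do raises manip.IKError and nothing moves.
- order.close_job(): hands the job in; it is judged then, once.
The state is a dict: "clock": time; "joint_pos": joint angles; "joint_velocities": joint speeds; "tau": joint torques, N m; "tool_pos": TCP position; "tcp_rot": TCP orientation; "contact_force": force on the tool from outside, world axes, zero at the start; "moment": the same for the moment, N m; "gripper_width": finger opening in m; "grasp_force": force on a finger pad.
Only numpy, scipy, OpenCV 4.12 (cv2) and the standard library are available. Lean on these libraries where they do the work, as an engineer would, in place of code of your own. Each camera call takes 0.05 s, during which the arm holds its last target. There are 200 camera calls.

## Task

With the key, push the row of five can cells into the pack jig as one block until the sprung stop presses back with about 16 N, then ease back, feeling for the nearest pair of notches, and drop the key fully down into them behind the row. The springs should keep squeezing the row with 4 to 16 N after you let go; never press the row with more than 25 N, nor the key on the notched bars with more than 60 N. The cells stay standing on the jig and in line all the way, and everything else on the bench stays where it is.

Things in the scene. Friction and masses are not known exactly. Their poses are not given: they have to be found in the camera images.
- jig: Pack jig fixed to the bench: dark steel base 257 x 78 x 5 mm; its top, 5 mm above the bench, is the floor the cells slide on. Origin at bench height on the centre line; x (level) is the way the row goes in, y across, z up. Base from x -144 to +113 mm; from -144 to -55 it is an open apron without sides. Walls 8 mm thick, tops 26 mm above the bench.
- jig_mouth (a point): Middle of the jig's mouth on its floor (jig x = -55 mm), axes as the jig's. From here flared walls narrow from 66 to 46 mm apart over 24 mm; then straight walls 46 mm apart to the far end. Between them (relaxed face at jig x 34 to 72 mm, bolted differently each time) stands a sprung stop plate, 1 N per mm, 22 mm of travel; its place is not reported: feel it.
- jig_rack (a point): Centre line at the height of the wall tops (jig x = 3, z = 26 mm), axes as the jig's. Here each wall carries a steel bar with five notches, on average at -20, -10, 0, 10 and 20 mm from this point, 7 mm wide, 12 mm deep (bottom 14 mm above the bench), teeth 3 mm. The bars are screwed on up to 5 mm nearer or farther, not reported: feel for the notches. Each notch farther in squeezes 10 N more.
- key_tab (a point): Dark steel key, 120 g: plate 12 (x) x 42 (y) x 30 mm (z) with a grip tab 10 x 30 mm (x, y) above it, 70 mm high in all. The point is the middle of the tab: 50 mm above the underside, 20 mm below its flat top, mid-thickness; its +x looks roughly along the jig's. The front (+x) face is 6 mm ahead of the point. It starts standing on the apron behind the row.
- key_pin (a point): Same key: middle of its cross pin, 10 mm above the underside. The pin is square, 5 x 5 mm, and sticks out to 34 mm on either side (y). It drops into a pair of notches and is fully down when this point is 16.5 mm above the bench; when let go, the springs press the pin back against the notch (up to 2 mm, 3 N less). 29 mm or more above the bench, it passes over walls and bars.
- cell_1_mid (a point): Centre of can cell 1 of 5 (the first in, nearest the jig's mouth): upright aluminium can 11 mm (x, along the row) x 44 mm (y) x 34 mm high, 50 g, with small terminals 2.5 mm high on top; axes as the jig's when it stands square. The cells stand loosely on the apron one behind the other, about 3 mm apart and not quite in line.
- cell_2_mid (a point): Centre of can cell 2 of 5 (counted from the jig's mouth): upright aluminium can 11 mm (x, along the row) x 44 mm (y) x 34 mm high, 50 g, with small terminals 2.5 mm high on top; axes as the jig's when it stands square. The cells stand loosely on the apron one behind the other, about 3 mm apart and not quite in line.
- cell_3_mid (a point): Centre of can cell 3 of 5 (counted from the jig's mouth): upright aluminium can 11 mm (x, along the row) x 44 mm (y) x 34 mm high, 50 g, with small terminals 2.5 mm high on top; axes as the jig's when it stands square. The cells stand loosely on the apron one behind the other, about 3 mm apart and not quite in line.
- cell_4_mid (a point): Centre of can cell 4 of 5 (counted from the jig's mouth): upright aluminium can 11 mm (x, along the row) x 44 mm (y) x 34 mm high, 50 g, with small terminals 2.5 mm high on top; axes as the jig's when it stands square. The cells stand loosely on the apron one behind the other, about 3 mm apart and not quite in line.
- cell_5_mid (a point): Centre of can cell 5 of 5 (the last, nearest the robot): upright aluminium can 11 mm (x, along the row) x 44 mm (y) x 34 mm high, 50 g, with small terminals 2.5 mm high on top; axes as the jig's when it stands square. The cells stand loosely on the apron one behind the other, about 3 mm apart and not quite in line.
- kapton_tape: Bystander: roll of amber tape, 54 mm across, 12 mm high; origin under its centre.
- tweezers: Bystander: bent tweezers, 126 mm long along y; origin under the centre.
- flux_jar: Bystander: small glass jar with black cap, 34 mm across, 54 mm high; origin under its centre.
- cutters: Bystander: small pliers, 137 mm long along x, 12 mm high; origin under the centre.
- solder_spool: Bystander: spool of solder wire, 49 mm across, 32 mm high; origin on its underside.
- usb_meter: Bystander: stick-shaped meter, 71 mm long along y, 14 mm high; origin under its centre.
- tip_cleaner: Bystander: yellow domed tip cleaner, 67 mm across, 73 mm high; origin under its centre.

How it is judged:
On the way:
1. the whole row of five has been pushed in between the walls (x of cell_1_mid in the frame of jig above 0.024 m and x of cell_2_mid in the frame of jig above 0.0145 m and x of cell_3_mid in the frame of jig above 0.005 m and x of cell_4_mid in the frame of jig above -0.0045 m and x of cell_5_mid in the frame of jig above -0.014 m), for 0.1 s.
At the end, for the whole second after the job is handed in: The key stands upright in one pair of notches, fully down (within 3 mm), and presses on the row with 3 to 17 N; all five cells stand upright and square in the jig (within about 3 degrees), in their order, close together in front of the key; nothing moves (y of cell_1_mid in the frame of jig between -0.004 and 0.004 m and x of cell_1_mid in the frame of key_tab between 0.0525 and 0.0585 m and angle between the x axis of each of cell_1_mid, cell_2_mid, cell_3_mid, cell_4_mid, cell_5_mid, key_tab and the x axis of jig, either way round below 0.06 rad and angle between each of cell_1_mid, cell_2_mid, cell_3_mid, cell_4_mid, cell_5_mid's own z axis and vertical below 0.06 rad and linear speed of each of cell_1, cell_2, cell_3, cell_4, cell_5 below 0.01 m/s and y of cell_2_mid in the frame of jig between -0.004 and 0.004 m and x of cell_2_mid in the frame of key_tab between 0.0415 and 0.0475 m and y of cell_3_mid in the frame of jig between -0.004 and 0.004 m and x of cell_3_mid in the frame of key_tab between 0.0305 and 0.0365 m and y of cell_4_mid in the frame of jig between -0.004 and 0.004 m and x of cell_4_mid in the frame of key_tab between 0.0195 and 0.0255 m and y of cell_5_mid in the frame of jig between -0.004 and 0.004 m and x of cell_5_mid in the frame of key_tab between 0.0085 and 0.0145 m and contact force between key and cell_5 between 3 and 17 N and z of key_pin in the frame of jig between 0.014 and 0.0195 m and x of key_pin in the frame of jig between -0.026 and 0.031 m and angle between key_tab's own z axis and vertical below 0.08 rad and linear speed of key below 0.005 m/s); the robot touches nothing.
It fails at once if the key squeezes the row with more than 25 N (contact force between key and cell_5 above 25 N).
It fails at once if the key presses on the notched bars with more than 60 N (contact force between key and rack above 60 N).
It fails at once if a cell is tipped (more than 20 degrees), lifted off the jig or pushed off the row sideways (angle between any of cell_1_mid, cell_2_mid, cell_3_mid, cell_4_mid, cell_5_mid's own z axis and vertical above 0.35 rad or height (world z) of any of cell_1_mid, cell_2_mid, cell_3_mid, cell_4_mid, cell_5_mid above 0.04 m or y of any of cell_1_mid, cell_2_mid, cell_3_mid, cell_4_mid, cell_5_mid in the frame of jig above 0.025 m or y of any of cell_1_mid, cell_2_mid, cell_3_mid, cell_4_mid, cell_5_mid in the frame of jig below -0.025 m).
It fails at once if a finger presses on a cell with more than 25 N (contact force between the fingers and cell_1 above 25 N or contact force between the fingers and cell_2 above 25 N or contact force between the fingers and cell_3 above 25 N or contact force between the fingers and cell_4 above 25 N or contact force between the fingers and cell_5 above 25 N).
It fails at once if a bystander is pushed aside by more than 25 mm (distance of any of kapton_tape, tweezers, flux_jar, cutters, solder_spool, usb_meter, tip_cleaner from where it was at the start of the episode above 0.025 m).
It also fails if it takes over 58 s, if anything falls off the work surface, if the arm or the gripper's body presses on something with over 40 N, if the wrist force passes 120 N, or if a joint passes its speed limit or range.

## Working session

There is one attempt and no reset: what is moved stays moved. The work goes in short steps, each a Python script; the robot and the scene stay as the last script left them, time stands still between calls to the robot, and variables do not carry over. Pictures are saved under pics/ and viewed, at most 10 in all, crops included, and the job is handed in when it is done.

```bash
mkdir -p pics; ls; python3 - <<'E'
from cell import manip,cams
import cv2,numpy as np
for n in ("top","side"):
    c=cams.capture(n); cv2.imwrite(f"pics/{n}0.png",c["image"]); np.savez(f"{n}0.npz",**c)
    print(n,c["position"],c["orientation"],c["intrinsics"])
s=manip.state();print(s["clock"],s["tool_pos"],s["tcp_rot"],s["contact_force"],s["gripper_width"])
E
```

```text
pics
top [0.26947079 0.12875082 1.43088745] [-2.14940812  2.1220312  -0.15750163] [[400.8384552    0.         289.44664634]
 [  0.         400.8384552  208.02673833]
 [  0.           0.           1.        ]]
side [0.50645121 1.20835625 0.84501708] [ 0.06180441  2.79388824 -1.42859754] [[485.11025875   0.         267.56050308]
 [  0.         485.11025875 208.41281   ]
 [  0.           0.           1.        ]]
0.1 [ 0.30408125 -0.60191737  0.23752727] [-3.05416608e+00 -7.27665754e-01  6.82809258e-04] [-0.03235915  0.20727738 -0.47109976] 0.08838563536416842
```

View pics/top0.png

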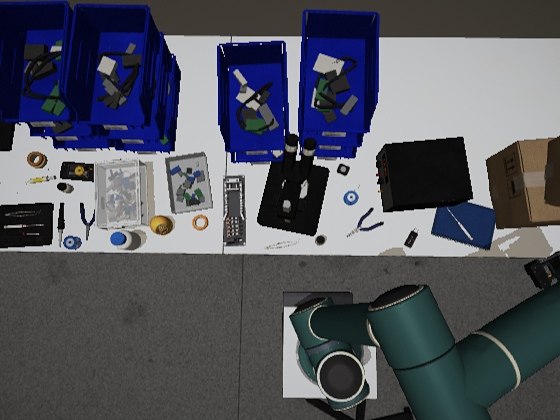

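View pics/side0.png

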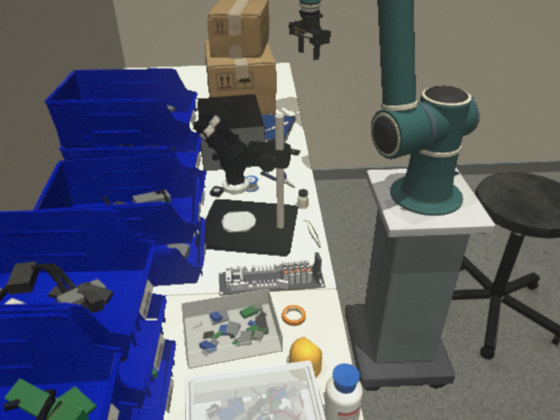

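The top view shows the jig at pixels (223–246, 175–247), with the key end at (235, 240) towards the robot. The microscope is to its right at (290, 190) and the tape at (200, 222). The side view confirms the key stands at the near end. Next I measure the coarse pose and move the wrist camera over it.

```bash
cat > h.py <<'E'
import numpy as np
from scipy.spatial.transform import Rotation as R
def world(c,T=None):
    """HxWx3 world points of a capture; T = camera pose 4x4"""
    K=c["intrinsics"]; z=c["z_map"]; v,u=np.mgrid[:z.shape[0],:z.shape[1]]
    p=np.dstack([(u-K[0,2])/K[0,0]*z,(v-K[1,2])/K[1,1]*z,z])
    return p@T[:3,:3].T+T[:3,3]
def pose(p,r):
    T=np.eye(4);T[:3,:3]=R.from_rotvec(r).as_matrix();T[:3,3]=p;return T
E
python3 - <<'E'
from h import *
import cv2
from cell import manip,inverse_kinematics,cams
c=np.load("top0.npz"); W=world(c,pose(c["position"],c["orientation"]))
for u,v in [(230,177),(226,246),(242,178),(243,245),(235,240),(235,210),(200,222),(290,150),(290,190),(160,225)]: print((u,v),W[v,u].round(3))
print((W[120:230,262:325][...,2]).max(), [W[120:230,262:325][...,k].min() for k in (0,1)],W[120:230,262:325][...,1].max())
w=cams.capture("wrist"); print(w["T_tool_cam"].round(4), w["intrinsics"])
s=manip.state();print(R.from_rotvec(s["tcp_rot"]).as_matrix().round(3))
E
```

```text
(230, 177) [ 0.607  0.363 -0.   ]
(226, 246) [0.355 0.367 0.007]
(242, 178) [0.603 0.318 0.005]
(243, 245) [0.359 0.307 0.005]
(235, 240) [0.372 0.328 0.06 ]
(235, 210) [0.484 0.339 0.008]
(200, 222) [ 0.441  0.466 -0.006]
(290, 150) [0.614 0.141 0.319]
(290, 190) [0.508 0.14  0.262]
(160, 225) [0.42  0.587 0.065]
1.4308874501832327 [np.float64(0.2694707856250424), np.float64(0.018112142212592927)] 0.24734154206900877
[[-3.000e-04 -9.614e-01 -2.753e-01  7.140e-02]
 [ 1.000e+00 -5.000e-04  7.000e-04  1.000e-04]
 [-8.000e-04 -2.753e-01  9.614e-01 -1.462e-01]
 [ 0.000e+00  0.000e+00  0.000e+00  1.000e+00]] [[340.36347613   0.         281.31812016]
 [  0.         340.36347613 212.34844747]
 [  0.           0.           1.        ]]
[[ 0.893  0.451 -0.001]
 [ 0.451 -0.893  0.002]
 [ 0.    -0.002 -1.   ]]
```

```bash
cat >> h.py <<'E'
def rot(yaw=0.0):
    """tool down, tool y (closing) along jig x at angle yaw from world x"""
    c,s=np.cos(yaw),np.sin(yaw)
    return R.from_matrix(np.array([[-s,c,0],[c,s,0],[0,0,-1]])).as_rotvec()
E
python3 - <<'E'
from h import *
import cv2
from cell import manip,inverse_kinematics,cams
r=rot(0)
qb=inverse_kinematics([.36,.30,.42],r); qc=inverse_kinematics([.485,.312,.15],r); print(qb,qc)
qa=np.array(qb); qa[0]=-1.14; qa[5]=0
manip.set_joints(qa); print(manip.state()["clock"],manip.state()["tool_pos"])
manip.set_joints(qb); manip.move_pose([.485,.312,.15],r)
s=manip.state(); w=cams.capture("wrist"); cv2.imwrite("pics/w1.png",w["image"])
np.savez("w1.npz",**w,tp=s["tool_pos"],tr=s["tcp_rot"]); print(s["clock"],s["tool_pos"],s["contact_force"])
E
```

```text
[ 6.41577936e-01 -1.93026801e-01  1.75078374e+00 -4.44089210e-16
  1.58383572e+00  6.41577936e-01] [ 5.28459021e-01  1.51386606e-01  1.90934271e+00 -4.44089210e-16
  1.08086333e+00  5.28459021e-01]
1.2167 [ 0.21813302 -0.41505884  0.41888356]
4.9417 [0.48588581 0.31251547 0.15157026] [ 0.00604801 -0.01708177  0.33418147]
```

View pics/w1.png

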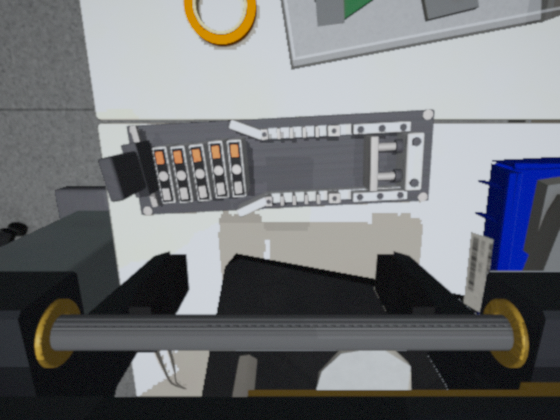

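The wrist view shows the jig at u 128–433, v 108–216, slightly yawed. The key tab is at (120, 175), cells 5 to 1 at u 160–237, notches at u 270–322 (v 133 and 198), and the stop plate at u 373. Now I measure these in metres.

```bash
python3 - <<'E'
from h import *
import cv2
w=np.load("w1.npz"); T=pose(w["tp"],w["tr"])@w["T_tool_cam"]; W=world(w,T); im=w["image"].astype(int); Z=W[...,2]
for u,v in [(200,80),(110,200),(320,165),(350,185),(200,215)]: print("h",(u,v),W[v,u].round(4))
g=im.sum(2)
# jig base silhouette: dark & near floor height, or anything raised in region
def rect(m,name):
    n,l,st,_=cv2.connectedComponentsWithStats(m.astype(np.uint8))
    k=1+st[1:,4].argmax(); P=W[l==k]; r=cv2.minAreaRect((P[:,:2]*1000).astype(np.float32))
    print(name,len(P),"c",np.round(r[0],1),"size",np.round(r[1],1),"ang",round(r[2],2),"z",np.percentile(P[:,2],[10,50,90]).round(4)); return l==k
reg=np.zeros(Z.shape,bool); reg[100:222,95:445]=1
rect(reg&(Z>.0025)&(Z<.03),"jig");
X=W[...,0]
up=reg&(Z>.033)&(Z<.05)
n,l,st,ce=cv2.connectedComponentsWithStats(up.astype(np.uint8))
for k in range(1,n):
    if st[k,4]>40:
        P=W[l==k]; r=cv2.minAreaRect((P[:,:2]*1000).astype(np.float32)); print("cell?",ce[k].round(0),st[k,4],np.round(r[0],1),np.round(r[1],1),round(r[2],1),np.median(P[:,2]).round(4))
m=rect(reg&(Z>.066)&(Z<.085),"tab")
m=rect(reg&(Z>.028)&(Z<.042)&(X<.39),"plate")
# walls tops
for a,(v0,v1) in {"L":(118,145),"R":(185,212)}.items():
    s=np.zeros_like(reg); s[v0:v1,265:425]=1; s&=(Z>.022)&(Z<.032); P=W[s]; f=np.polyfit(P[:,0],P[:,1],1); print(a,len(P),"slope",f[0].round(4),"y@.5",np.polyval(f,.5).round(4), P[:,1].min().round(3),P[:,1].max().round(3),np.median(P[:,2]).round(4))
crop=cv2.resize(w["image"][100:225,95:445],(800,286),interpolation=cv2.INTER_CUBIC); cv2.imwrite("pics/w1c.png",crop)
E
```

```text
h (200, 80) [ 0.4201  0.4111 -0.0007]
h (110, 200) [ 0.3327  0.31   -0.    ]
h (320, 165) [0.5201 0.342  0.005 ]
h (350, 185) [0.5467 0.3247 0.006 ]
h (200, 215) [0.4128 0.296  0.0007]
jig 20165 c [487.2 343. ] size [257.6  78.9] ang 2.88 z [0.0046 0.0058 0.026 ]
cell? [417. 142.] 88 [590.2 364.3] [8.1 8.8] 61.0 0.0345
cell? [237. 167.] 864 [452.6 344.1] [11.2 43.7] 3.9 0.04
cell? [219. 169.] 885 [438.9 343.2] [11.4 43.9] 5.3 0.04
cell? [137. 169.] 674 [373.8 342.2] [12.6 41.9] 9.9 0.0361
cell? [201. 172.] 898 [424.6 340.7] [11.5 44. ] 5.6 0.0399
cell? [183. 174.] 918 [410.4 339.3] [11.7 44.1] 4.6 0.0398
cell? [165. 174.] 929 [396.6 338.8] [12.  44.2] 5.2 0.0398
cell? [414. 182.] 81 [590.5 332.9] [ 8.1 11.2] 66.8 0.0345
tab 900 c [373.8 342.2] size [10.7 30. ] ang 9.38 z [0.0691 0.0746 0.0758]
plate 625 c [373.8 342.2] size [12.6 41.9] ang 9.85 z [0.0301 0.035  0.0392]
L 1113 slope 0.008 y@.5 0.3712 0.361 0.379 0.0264
R 966 slope 0.0632 y@.5 0.3168 0.311 0.33 0.0263
```

View pics/w1c.png

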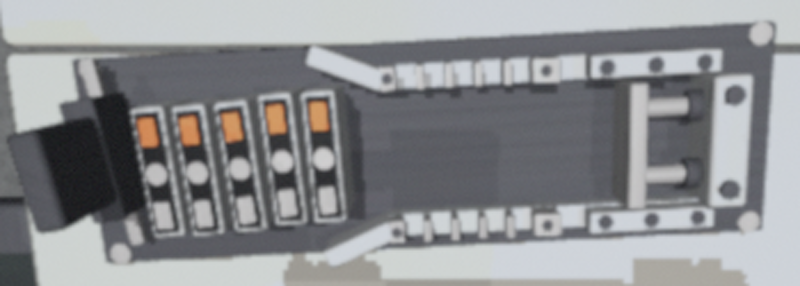

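```bash
cat >> h.py <<'E'
YAW=np.deg2rad(2.88); C,S=np.cos(YAW),np.sin(YAW)
O=np.array([.4872,.3430])+.0155*np.array([C,S])
def j2w(x,y,z): return [O[0]+C*x-S*y,O[1]+S*x+C*y,z]
def w2j(p): d=np.asarray(p)[...,:2]-O; return np.stack([C*d[...,0]+S*d[...,1],-S*d[...,0]+C*d[...,1]],-1)
E
python3 - <<'E'
from h import *
import cv2
from cell import manip
w=np.load("w1.npz"); T=pose(w["tp"],w["tr"])@w["T_tool_cam"]; W=world(w,T); J=w2j(W); Z=W[...,2]
print("key",w2j([.3738,.3422]))
m=(abs(J[...,1])<.012)&(Z>.015)&(J[...,0]>.02)&(J[...,0]<.1)
print("stop face x pct",np.percentile(J[...,0][m],[1,5,50]).round(4))
for lo,hi in ((.023,.031),(-.031,-.023)):
    print("wall y",lo, end=" ")
    for a in np.arange(-.03,.045,.002):
        q=(J[...,1]>lo)&(J[...,1]<hi)&(abs(J[...,0]-a)<.001); print(f"{a*1e3:.0f}:{np.median(Z[q])*1e3:.0f}",end=" ")
    print()
q=(Z>.022)&(Z<.03)&(J[...,0]>-.025)&(J[...,0]<.1)&(abs(J[...,1])<.04)
for sgn in(1,-1):
    P=J[q&(J[...,1]*sgn>0)]; f=np.polyfit(P[:,0],P[:,1],1); print("wall",sgn,f.round(4),np.percentile(P[:,1],[2,98]).round(4))
yk=np.deg2rad(9.6)
manip.set_gripper(.045)
manip.move_pose([.3738,.3422,.12],rot(yk))
manip.move_linear([.3738,.3422,.047],rate=.08)
s=manip.state(); print(s["clock"],s["tool_pos"],s["contact_force"])
manip.set_gripper(.0,force=45)
s=manip.state(); print(s["clock"],s["gripper_width"],s["grasp_force"],s["contact_force"])
p=s["tool_pos"]; manip.move_linear([p[0],p[1],p[2]+.003],rate=.03)
manip.move_linear(j2w(-.129,0,.0500),rate=.03,rot=rot(YAW)); manip.dwell(.3)
s=manip.state(); print(s["clock"],s["tool_pos"],w2j(s["tool_pos"]),s["contact_force"],s["gripper_width"])
c=__import__("cell").cams.capture("wrist"); cv2.imwrite("pics/w2.png",c["image"])
E
```

```text
key [-0.12879697  0.00489872]
stop face x pct [0.0204 0.0218 0.0347]
wall y 0.023 -30:26 -28:26 -26:26 -24:15 -22:14 -20:14 -18:26 -16:26 -14:14 -12:14 -10:14 -8:25 -6:26 -4:15 -2:14 0:14 2:25 4:26 6:14 8:14 10:14 12:23 14:26 16:14 18:14 20:14 22:23 24:26 26:26 28:26 30:26 32:15 34:14 36:15 38:15 40:14 42:22 44:27 
wall y -0.031 -30:26 -28:26 -26:21 -24:14 -22:14 -20:14 -18:24 -16:26 -14:14 -12:14 -10:14 -8:21 -6:25 -4:14 -2:14 0:14 2:21 4:25 6:14 8:15 10:14 12:22 14:26 16:14 18:14 20:14 22:22 24:26 26:168 28:180 30:180 32:184 34:221 36:180 38:169 40:185 42:182 44:27 
wall 1 [-0.1011  0.0282] [0.0033 0.0307]
wall -1 [ 0.1058 -0.0282] [-0.0308 -0.0029]
7.3833 [0.37423307 0.34260305 0.04753079] [-0.44757656 -0.20015138 -0.38533195]
8.0083 0.009637477761348063 44.99345054849982 [-0.7225327   0.20483369  1.07496688]
8.875 [0.37386436 0.33742924 0.05002584] [-0.12897239  0.00013075] [-0.05762665 -0.28408365 -0.47518142] 0.00932469257429137
```

View pics/w2.png

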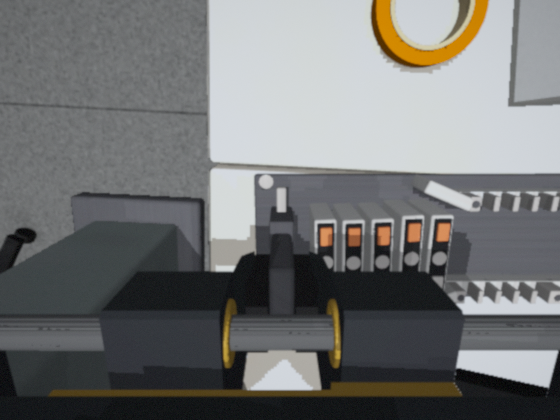

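The view shows the key held upright between the fingers, with its pin end at (282, 200) and the row ahead at u 315–450 undisturbed. The depth profile puts the notches at jig x ≈ -22, -12, -2, 8 and 18 mm. Next I push low to the mouth, raise the key over the walls, then push to 16 N.

```bash
cat >> h.py <<'E'
def fj(s,b):
    """force on tool in jig axes minus bias"""
    f=np.asarray(s["contact_force"])-b; return np.array([C*f[0]+S*f[1],-S*f[0]+C*f[1],f[2]])
E
python3 - <<'E'
from h import *
import cv2
from cell import manip,cams
F=[]
for _ in range(4): manip.dwell(.03); F.append(manip.state()["contact_force"])
b=np.mean(F,0); np.save("bias.npy",b); print("bias",b,np.std(F,0))
def push(xs,z,rate,lim):
    for x in xs:
        manip.move_linear(j2w(x,0,z),rate=rate,rot=rot(YAW)); s=manip.state(); f=fj(s,b)
        print(f"{s['clock']:.2f} x{w2j(s['tool_pos'])[0]*1e3:.1f} y{w2j(s['tool_pos'])[1]*1e3:.1f} f {f.round(1)}")
        if -f[0]>lim: print("LIMIT"); return False
    return True
if push(np.append(np.arange(-.120,-.0605,.006),-.0605),.050,.05,8):
    manip.move_linear(j2w(-.0615,0,.050),rate=.03); manip.move_linear(j2w(-.0615,0,.0635),rate=.05)
    manip.dwell(.2); s=manip.state(); print("raised",s["clock"],fj(s,b).round(1))
c=cams.capture("wrist"); cv2.imwrite("pics/w3.png",c["image"])
E
```

```text
bias [ 0.11809485  0.12622442 -1.25846725] [0.35348144 0.21097755 0.27176859]
9.39 x-119.5 y0.1 f [-0.8  0.8 -0.1]
9.66 x-113.6 y0.0 f [-0.2  0.4  0.1]
9.93 x-107.6 y0.1 f [0.2 0.1 0.2]
10.19 x-101.5 y0.1 f [-0.3  0.4  0.4]
10.46 x-95.6 y0.1 f [-0.5  0.9  0.3]
10.72 x-89.5 y0.1 f [-0.6 -0.7  0.4]
10.99 x-83.5 y0.1 f [-0.3 -0.4 -0.7]
11.26 x-77.5 y0.1 f [-0.1  0.  -0.5]
11.53 x-71.5 y0.1 f [-0.5 -0.  -0. ]
11.79 x-65.5 y0.1 f [-0.7 -0.4  0.2]
12.05 x-60.0 y0.1 f [-0.3 -0.   1.3]
raised 12.9167 [ 0.  -0.4  1.1]
```

View pics/w3.png

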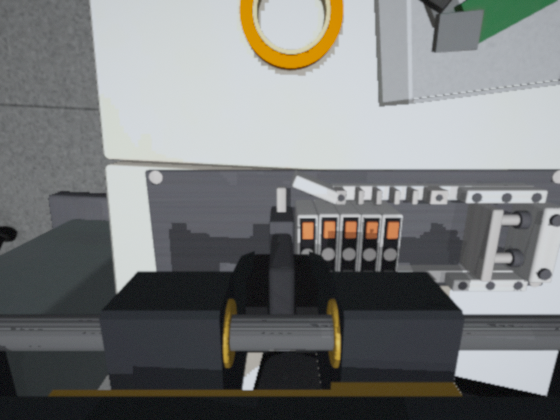

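The row is now one square block between the flared walls (cells at u 300–400), and the key pin at (281, 200) is just behind the mouth. Now I push at the raised height to 16 N.

```bash
python3 - <<'E'
from h import *
import json
from cell import manip
b=np.load("bias.npy")
def force(n=4):
    F=[]
    for _ in range(n): manip.dwell(.02); F.append(fj(manip.state(),b))
    return np.mean(F,0)
x=-.0615; L=[]; f=np.zeros(3)
while x<.034 and -f[0]<15.5:
    x+= .005 if -f[0]<3 else .0012 if -f[0]>13 else .002
    manip.move_linear(j2w(x,0,.0635),rate=.04 if -f[0]<3 else .02,rot=rot(YAW)); f=force(3 if -f[0]<3 else 5); s=manip.state()
    p=w2j(s["tool_pos"]); L.append([p[0]*1e3,*f]); print(f"{s['clock']:.2f} x{p[0]*1e3:.1f} y{p[1]*1e3:.1f} z{s['tool_pos'][2]*1e3:.1f} f {f.round(1)} m {np.round(s['moment'],2)}")
    if abs(f[1])>8: print("SIDE");break
E
```

```text
13.29 x-56.3 y-0.0 z63.4 f [0.2 0.2 0.5] m [-0.08 -0.05  0.  ]
13.62 x-51.3 y0.0 z63.5 f [ 0.1 -0.3  0. ] m [-0.06 -0.02  0.06]
13.94 x-46.3 y0.0 z63.5 f [-0.3 -0.2 -0.1] m [-0.03 -0.02 -0.02]
14.27 x-41.3 y0.0 z63.5 f [-0.1 -0.4 -0.7] m [ 0.04 -0.08  0.02]
14.59 x-36.3 y0.0 z63.5 f [-0.   0.1 -0.3] m [-0.03 -0.07 -0.02]
14.92 x-31.3 y0.0 z63.5 f [-0.1 -0.2  0.5] m [ 0.02 -0.01  0.01]
15.24 x-26.3 y0.0 z63.5 f [ 0.1  0.2 -0. ] m [-0.01 -0.11 -0.  ]
15.57 x-21.3 y-0.0 z63.5 f [-0.4 -0.5 -0.2] m [-0.04 -0.09  0.02]
15.89 x-16.3 y-0.0 z63.5 f [ 0.3 -0.5  0.1] m [ 0.01 -0.05  0.  ]
16.22 x-11.3 y0.0 z63.5 f [ 0.4 -0.3 -0.1] m [-0.05 -0.07  0.01]
16.54 x-6.6 y-0.1 z63.4 f [-1.1  0.3  0.2] m [-0.    0.1   0.03]
16.87 x-2.6 y-0.3 z62.9 f [-5.2  0.2  0.8] m [-0.08  0.85 -0.01]
17.20 x-1.0 y-0.3 z62.8 f [-6.2 -0.   0.4] m [-0.03  1.09  0.04]
17.53 x0.4 y-0.4 z62.6 f [-7.4  0.1  1. ] m [-0.06  1.26  0.05]
17.87 x1.7 y-0.5 z62.4 f [-8.9  0.2  1.6] m [-0.05  1.52  0.06]
18.20 x3.1 y-0.6 z62.2 f [-9.9  0.7  1.5] m [-0.06  1.75  0.02]
18.53 x4.4 y-0.7 z61.9 f [-11.2   0.4   1.9] m [-0.07  1.98  0.01]
18.87 x5.8 y-0.8 z61.7 f [-12.3   0.4   2. ] m [-0.05  2.24 -0.01]
19.20 x7.2 y-0.9 z61.4 f [-13.7   0.1   2.1] m [-0.07  2.46  0.  ]
19.53 x7.9 y-1.0 z61.2 f [-14.7   0.3   2.5] m [-0.03  2.57  0.03]
19.87 x8.7 y-1.1 z61.1 f [-15.1   0.8   2.9] m [-0.04  2.78  0.01]
20.20 x9.5 y-1.1 z60.9 f [-15.7   0.7   2.6] m [-0.06  2.91  0.02]
```

```bash
python3 - <<'E'
from h import *
import cv2
from cell import manip,cams
s=manip.state(); c=cams.capture("wrist"); M=R.from_rotvec(s["tcp_rot"]).as_matrix(); J=np.array([[C,S,0],[-S,C,0],[0,0,1]])
print(s["clock"],"tool axes in jig (cols)\n",(J@M).round(4), s["gripper_width"], s["grasp_force"])
W=world(c,pose(s["tool_pos"],s["tcp_rot"])@c["T_tool_cam"]); P=w2j(W); Z=W[...,2]
m=np.zeros(Z.shape,bool); m[150:280,200:420]=1
q=m&(P[...,1]>.024)&(P[...,1]<.036)&(Z>.0275)&(Z<.05)
A=np.c_[P[q]*1e3,Z[q]*1e3]; print("pin pts",len(A),np.percentile(A,[2,25,50,75,98],axis=0).round(1))
for a in np.arange(-26,30,1.):
    t=m&(P[...,1]>.024)&(P[...,1]<.031)&(abs(P[...,0]*1e3-a)<.6); 
    if t.sum()>2: print(f"{a:.0f}:{np.median(Z[t])*1e3:.0f}",end=" ")
cv2.imwrite("pics/w4.png",cv2.resize(c["image"][150:280,200:420],(770,455),interpolation=cv2.INTER_CUBIC))
E
```

```text
20.2 tool axes in jig (cols)
 [[ 4.000e-04  9.999e-01 -1.350e-02]
 [ 1.000e+00 -5.000e-04 -3.700e-03]
 [-3.700e-03 -1.340e-02 -9.999e-01]] 0.009500693067775266 45.26545142807663
pin pts 225 [[-29.2  24.4  27.5]
 [  7.9  26.2  28. ]
 [  9.4  28.1  31. ]
 [ 11.   30.2  31.7]
 [ 79.7  32.8  32.5]]
-26:23 -25:18 -24:14 -23:14 -22:14 -21:14 -20:14 -19:13 -18:26 -17:26 -16:23 -15:15 -14:14 -13:14 -12:14 -11:14 -10:14 -9:12 -8:26 -7:26 -6:24 -5:15 -4:14 -3:14 -2:14 -1:14 0:14 1:14 2:26 3:26 4:24 5:15 6:14 7:31 8:31 9:31 10:31 11:30 12:26 13:26 14:26 15:14 16:14 17:14 18:14 19:14 20:14 21:14 22:25 23:26 24:26 25:26 26:26 27:26 28:26 29:26
```

View pics/w4.png

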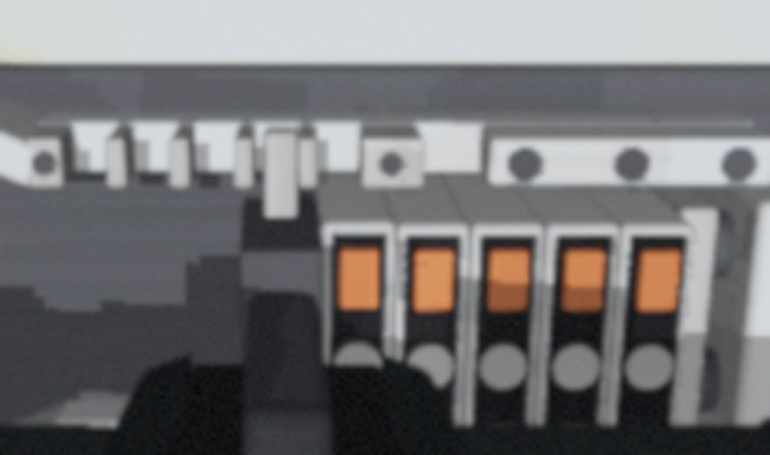

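The crop shows the pin (x 265–297, y 130–215) centred at jig x ≈ 9.0 mm, just off the front edge of the notch centred at 8 mm. The cells are square and against the stop. I ease back about 1 mm and feel downward.

```bash
cat > feel.py <<'E'
from h import *
from cell import manip
b=np.load("bias.npy")
def go(x,z,y=.0008,rate=.02,n=4,say=True):
    """commanded jig point; returns actual jig x, z and mean force"""
    manip.move_linear(j2w(x,y,z),rate=rate,rot=rot(YAW)); F=[]
    for _ in range(n): manip.dwell(.02); F.append(fj(manip.state(),b))
    f=np.mean(F,0); s=manip.state(); p=w2j(s["tool_pos"])*1e3
    if say: print(f"{s['clock']:.2f} cmd {x*1e3:.1f},{z*1e3:.1f} x{p[0]:.1f} y{p[1]:.1f} z{s['tool_pos'][2]*1e3:.1f} f {f.round(1)}")
    return p[0],s["tool_pos"][2],f
E
python3 - <<'E'
from feel import *
x=.0161; a,z,f=go(x,.0645)
while a>8.4 and x>.010: x-=.0007; a,z,f=go(x,.0645)
zc=.0645
for k in range(5):
    zc-=.001; a,z,f=go(x,zc)
    if f[2]>12: print("tooth"); break
print(x,zc)
E
```

```text
20.57 cmd 16.1,64.5 x9.0 y-0.9 z61.4 f [-15.8  -0.4   1. ]
20.88 cmd 15.4,64.5 x8.5 y-0.9 z61.4 f [-14.7  -1.    1.1]
21.20 cmd 14.7,64.5 x8.0 y-0.9 z61.4 f [-14.8  -0.3   0.5]
21.52 cmd 14.7,63.5 x8.2 y-0.8 z60.6 f [-14.9  -0.6   0.8]
21.83 cmd 14.7,62.5 x8.2 y-0.6 z59.7 f [-15.   -0.3   1.7]
22.15 cmd 14.7,61.5 x8.3 y-0.6 z58.8 f [-15.2  -0.4   1.7]
22.47 cmd 14.7,60.5 x8.3 y-0.6 z57.8 f [-15.1   0.2   2. ]
22.78 cmd 14.7,59.5 x8.3 y-0.6 z56.8 f [-14.9   0.    1.6]
0.014700000000000001 0.0595
```

The pin has dropped in (no z force, bottom below the bar tops). I continue down to the bottom of the notch.

```bash
python3 - <<'E'
from feel import *
x=.0147; zc=.0595
while zc>.046:
    zc-=.0015; a,z,f=go(x,zc)
    if f[2]>10: print("contact"); break
print(zc, manip.state()["tcp_rot"], rot(YAW))
E
```

```text
23.10 cmd 14.7,58.0 x8.3 y-0.5 z55.3 f [-14.5   0.2   1.9]
23.42 cmd 14.7,56.5 x8.3 y-0.5 z53.8 f [-15.    0.2   1. ]
23.73 cmd 14.7,55.0 x8.3 y-0.5 z52.3 f [-15.2   0.7   1.3]
24.05 cmd 14.7,53.5 x8.2 y-0.6 z50.8 f [-14.8   0.1   1.6]
24.37 cmd 14.7,52.0 x8.2 y-0.5 z49.3 f [-14.9   0.4   1.8]
24.68 cmd 14.7,50.5 x8.6 y-0.4 z48.6 f [-16.1  -1.    5.1]
25.00 cmd 14.7,49.0 x9.2 y-0.2 z48.5 f [-17.2  -1.7  11.6]
contact
0.04899999999999999 [-2.16180854 -2.27210932  0.0161909 ] [2.16491488 2.27656495 0.        ]
```

```bash
python3 - <<'E'
from feel import *
import cv2
from cell import cams
x=.0147
for k in range(6):
    x-=.0012; a,z,f=go(x,.0495)
    if -f[0]<8: break
manip.set_gripper(.032); manip.dwell(.2)
s=manip.state(); print(s["clock"],w2j(s["tool_pos"]),s["tool_pos"][2],fj(s,b).round(1),s["gripper_width"])
p=s["tool_pos"]; manip.move_linear([p[0],p[1],.11],rate=.08); manip.move_pose(j2w(-.005,-.028,.16),rot(YAW)); manip.dwell(.3)
s=manip.state(); c=cams.capture("wrist"); np.savez("w5.npz",**c,tp=s["tool_pos"],tr=s["tcp_rot"]); print(s["clock"],fj(s,b))
W=world(c,pose(s["tool_pos"],s["tcp_rot"])@c["T_tool_cam"]); P=w2j(W); Z=W[...,2]
q=(abs(P[...,1])<.02)&(Z>.064)&(abs(P[...,0])<.03); A=np.c_[P[q],Z[q]]*1e3; print("tab",len(A),A.mean(0),np.percentile(A,[2,98],axis=0).round(1), cv2.minAreaRect(A[:,:2].astype(np.float32)))
q=(P[...,1]>.0235)&(P[...,1]<.036)&(abs(P[...,0]-.008)<.004); print("pin end z",np.percentile(Z[q],[50,90]).round(4))
u,v=[np.where(((abs(P[...,1])<.045)&(abs(P[...,0])<.12)).any(k))[0] for k in (0,1)]
cv2.imwrite("pics/w5.png",cv2.resize(c["image"][v[0]:min(v[-1],300),u[0]:u[-1]],(800,400),interpolation=cv2.INTER_CUBIC)); 
E
```

```text
25.32 cmd 13.5,49.5 x8.2 y-0.2 z48.6 f [-15.8  -1.3   8.6]
25.63 cmd 12.3,49.5 x7.5 y-0.2 z48.6 f [-14.1  -0.9   7.3]
25.95 cmd 11.1,49.5 x7.3 y-0.2 z48.6 f [-11.8  -1.5   5.4]
26.27 cmd 9.9,49.5 x7.0 y-0.1 z48.6 f [-9.7 -1.7  3.1]
26.58 cmd 8.7,49.5 x6.8 y-0.1 z48.7 f [-6.3 -1.6  0.9]
27.2917 [0.00880719 0.00080289] 0.04954711539260318 [-0.6  0.8  0.8] 0.03206085010908938
28.85 [-0.25366419 -0.2839891   0.53376495]
tab 33937 [  2.61195334  -5.00665279 236.51162723] [[-29.3 -19.2  78.6]
 [ 29.1   6.3 260.2]] ((-0.0005397796630859375, -2.4820728302001953), (59.99931335449219, 35.026302337646484), 0.008290157653391361)
pin end z [0.0183 0.0201]
```

View pics/w5.png

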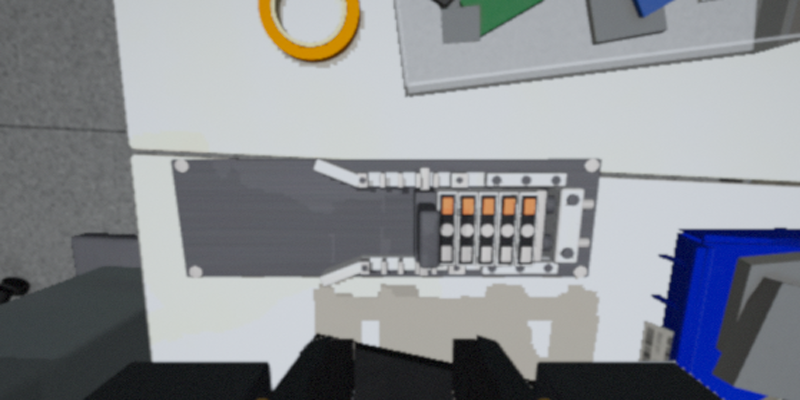

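The view shows the key seated in the fourth notch pair (tab at (428, 235)) with five square cells ahead of it up to the stop at x 545. A quick numeric check of key height and tilt before I hand in.

```bash
python3 - <<'E'
from h import *
import cv2
c=np.load("w5.npz"); W=world(c,pose(c["tp"],c["tr"])@c["T_tool_cam"]); P=w2j(W); Z=W[...,2]
def rep(n,q):
    A=np.c_[P[q],Z[q]]*1e3; r=cv2.minAreaRect(A[:,:2].astype(np.float32)); print(n,len(A),"c",np.round(r[0],1),np.round(r[1],1),round(r[2],2),"z",np.percentile(A[:,2],[10,50,90]).round(1))
nr=(abs(P[...,0])<.1)&(abs(P[...,1])<.045)
rep("tab top",nr&(Z>.068)&(Z<.076)); rep("tab low",nr&(Z>.038)&(Z<.06))
for s in(1,-1): rep(f"pin {s}",nr&(abs(P[...,0]-.0075)<.0035)&(P[...,1]*s>.029)&(P[...,1]*s<.034)&(Z>.0165))
m=(nr&(Z>.0365)&(Z<.0405)&(P[...,0]>.012)).astype(np.uint8); n,l,st,_=cv2.connectedComponentsWithStats(m)
for k in range(1,n):
    if st[k,4]>60: rep("cells",l==k)
E
```

```text
tab top 170 c [7.3 0.1] [29.9 10. ] 89.2 z [70.4 75.5 75.9]
tab low 3726 c [34.7 -0.7] [43.7 66.4] 89.97 z [38.9 40.2 42. ]
pin 1 40 c [ 6.6 31.4] [4.8 4.9] 89.8 z [17.9 19.1 20. ]
pin -1 76 c [  7.8 -31.6] [6.5 4.9] 2.13 z [ 19.2 162.6 175.2]
cells 2256 c [40.2 -0.7] [55.9 43.9] 0.12 z [38.4 39.6 40.3]
```

```bash
python3 - <<'E'
from h import *
c=np.load("w5.npz"); W=world(c,pose(c["tp"],c["tr"])@c["T_tool_cam"]); P=w2j(W); Z=W[...,2]
for y in np.arange(-36,37,3):
    q=(abs(P[...,0]-.0073)<.0025)&(abs(P[...,1]*1e3-y)<1.5)&(Z<.1); print(y,q.sum(),np.percentile(Z[q]*1e3,[5,50,95]).round(1) if q.sum() else "")
# walls/floor refs
for n,x,y in (("floor",-.02,0),("base",-.1,0),("cell",.040,-.01)):
    q=(abs(P[...,0]-x)<.004)&(abs(P[...,1]-y)<.004); print(n,np.median(Z[q])*1e3)
E
python3 - <<'E'
from h import *
import cv2
from cell import manip,cams
s=manip.state(); manip.move_pose(j2w(-.005,-.010,.16),rot(YAW)); manip.dwell(.2)
s=manip.state(); c=cams.capture("wrist"); W=world(c,pose(s["tool_pos"],s["tcp_rot"])@c["T_tool_cam"]); P=w2j(W); Z=W[...,2]
cv2.imwrite("pics/w6.png",cv2.resize(c["image"][130:330,180:460],(784,560)))
print(s["clock"])
for y in np.arange(-36,37,3):
    q=(abs(P[...,0]-.0073)<.0025)&(abs(P[...,1]*1e3-y)<1.5)&(Z<.1); print(y,q.sum(),np.percentile(Z[q]*1e3,[5,50,95]).round(1) if q.sum() else "")
E
```

```text
-36 0 
-33 12 [18.9 19.8 20.3]
-30 14 [17.9 19.5 20.2]
-27 0 
-24 0 
-21 0 
-18 0 
-15 15 [75.1 76.2 77.3]
-12 28 [76.2 76.9 77.6]
-9 29 [75.7 76.8 78. ]
-6 33 [75.8 76.9 77.8]
-3 29 [76.2 76.9 78.1]
0 29 [75.7 76.8 77.8]
3 33 [75.8 76.7 77.9]
6 29 [75.8 76.9 77.9]
9 35 [75.7 76.6 77.6]
12 30 [75.8 77.  78. ]
15 73 [36.3 58.8 76.4]
18 24 [35.6 36.6 37.4]
21 31 [18.5 26.1 37.1]
24 23 [18.4 19.7 20.2]
27 24 [18.3 19.4 20.2]
30 21 [17.9 19.  20.3]
33 26 [ 5.1 18.  20. ]
36 18 [4.6 5.9 7. ]
floor 238.8488333302532
base 5.216875262757825
cell 246.8580397816193
29.35
-36 0 
-33 6 [18.1 19.3 19.9]
-30 0 
-27 0 
-24 0 
-21 0 
-18 0 
-15 7 [74.6 75.6 76.6]
-12 28 [76.2 77.  77.8]
-9 28 [75.7 77.  77.6]
-6 29 [75.7 76.8 78.1]
-3 28 [75.7 76.9 77.7]
0 31 [76.1 77.  78. ]
3 33 [75.9 77.  78.2]
6 33 [76.2 77.2 77.9]
9 32 [76.2 76.7 77.8]
12 36 [75.5 76.6 77.6]
15 89 [37.1 61.3 76.5]
18 24 [35.7 37.  38. ]
21 41 [18.2 27.3 37.6]
24 18 [17.3 19.4 19.9]
27 23 [17.8 19.2 20.6]
30 24 [18.  18.9 20. ]
33 28 [ 4.2 18.2 20.2]
36 15 [4.5 5.5 6.3]
```

View pics/w6.png

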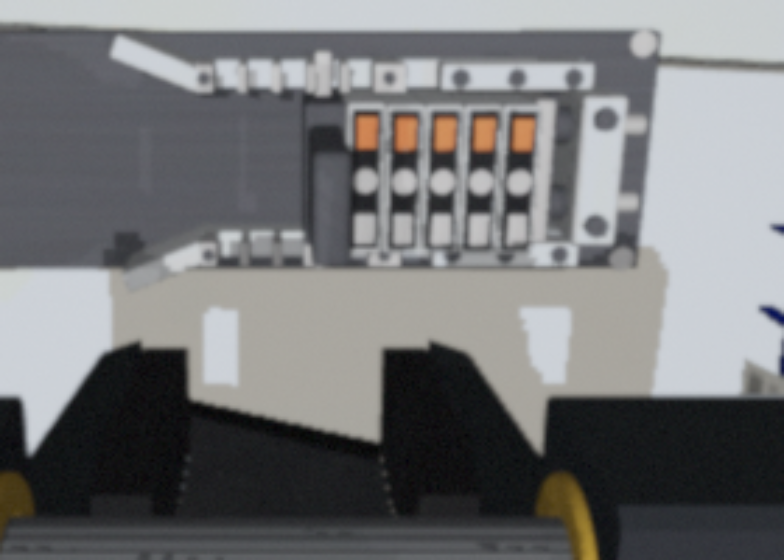

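Key top is 76.8 mm (expected 76.5) and the pin tops are 19 mm on both sides, so it is fully down. The crop shows the key square (x 305–350) with the five cells tight against the stop. Handing in.

```bash
python3 -c "
from cell import order,manip
print(order.close_job(), manip.state()['clock'])"
```

```text
the job is handed in; nothing more can be done
the job is handed in; nothing more can be done
```

The job is handed in, verdict not reported: by my camera measurements the key is fully down in the fourth notch pair and the five cells stand square against the stop; the squeeze, estimated from the push forces, is about 13–14 N, and the clock read 29.4 s at the last check before hand-in.

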